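Set out the jeweller's bench from the put-away stack

ROBOT

A 6-joint arm with a two-finger parallel gripper is mounted at the origin on the work surface. World frame = base frame: x ahead of the robot, y to its left, z up, the work surface at z = 0. Lengths are in m, angles in rad, forces in N, time in s.
With the tool pointing down it reaches from about 0.325 to 0.875 m from the base axis. Payload 4.4 kg.
Tool frame: the origin (TCP) lies on the centre line of the jaws, within the pads' length; the fingertips stand 25 mm ahead of it and the grasp point (between the pads) lies 6 mm ahead of it; z points along the fingers, y is the line along which they close (so a half turn about z gives the same grasp; the last joint's range is limited). The gripper opens to 85 mm and grips with 20 to 120 N. Pads are 22 mm wide; open, the fingers measure 114 mm over their backs; the gripper's body (76 mm by 85 mm) begins 54 mm behind the grasp point. The pads swing forward as they close: fully open they stand 13 mm farther back than shut.
Start: joints at [-1.367, 0.207, 1.542, -0, 1.393, -0.15], TCP at [0.199, -0.539, 0.256] pointing down, gripper open.
Joint ranges: [-2.73, 2.73], [-0.86, 2.22], [0.23, 2.46], [-1.11, 4.25], [0.08, 2.63], [-2.82, 2.82]. Speed limits (rad/s): [2.79, 2.79, 3.14, 3.14, 3.14, 3.14].

INTERFACE

Orientations are given as a rotation vector (axis times angle).
In Python, from station import read_state, capture, sign_off gives the robot as it stands. The module is installed in compiled form; this text tells all that it offers.
- The arm moves only by the tool servo_tool, never from a script. Its argument "commands" is a list that holds one entry, the list of rows, each a list of 5 numbers: the shift along the tool's x, y, z in mm, then the turn about the tool's z in units of 5 degrees (1.0 is 5 degrees), then the finger opening in mm, from 0 to 85.4. A call has 1 to 5 rows; each row is the pose to reach, as a shift and turn from the pose commanded when the call began, along the tool's axes at that moment; what a row does not reach only later rows make up. A row lasts 1/10 s, in which the tool goes at most 50 mm and 8.59 degrees, less where a joint would pass 70% of its speed; a pose out of reach is approached as far as the arm can. A call with a gripper value outside its range is refused whole. The fingers move at their own pace and stop on an object; the grip force is fixed at half the most. Time passes only in rows, so rows that repeat a pose let the fingers close. It gives the time, the measured TCP pose, the force, the opening and the grip force at its end, in the units of the state.
- read_state(): the state, without advancing time (a new reading comes with each control period).
- capture(name): name is "scene" or "top"; returns a dict with "image" (384x512x3 uint8, red, green, blue), "mtx" (3x3 intrinsics, pixels), "extrinsics" (4x4, takes a point from world to camera coordinates). Camera axes: x right, y up, looking along -z (the intrinsics and any distortion apply to the point x, -y, -z); pixel columns grow to the right and rows downward; lengths in m; the calibration is good to about 2 mm. A picture is of the moment at which its call begins. There is no depth.
- sign_off(): hands the job in; it is judged then, once.
The state is a dict: "clock": time; "joints": joint angles; "joint_vel": joint speeds; "effort": joint torques, N m; "tcp_pos": TCP position; "tool_rot": TCP orientation; "wrist_force": force on the tool from outside, world axes, zero at the start; "torque": the same for the moment, N m; "width": finger opening in m; "grip_force": force on a finger pad.
Only numpy, scipy, OpenCV 4.12 (cv2) and the standard library are available. Lean on these libraries where they do the work, as an engineer would, in place of code of your own. Each camera call takes 0.05 s, during which the arm holds its last target. There are 200 camera calls.

TASK

Set out the jeweller's bench for the day: the kit was put away in one stack, so take it apart and set each piece gently in the middle of its own station. The brass weight goes upright on the weighing scale's pan to check the scale, the lidded tin in the shallow wooden tray, the white soldering block flat on the round soldering turntable, and the steel bench block flat on the black rubber pad, squared up with it. Drop nothing, and leave the torch and the coffee cup where they stand.

Things in the scene. Friction and masses are not known exactly. Their poses are not given: they have to be found in the camera images.
- weight: brass 200 g calibration weight on top of the stack: upright cylinder 30 mm in diameter and 29 mm tall, with a neck and a knob 19 mm in diameter above it, 46 mm tall in all. Origin at the centre of its underside, z up along its axis. Stands on the tin's lid.
- tin: round aluminium tin with a screwed-on flat lid (does not come off), 45 mm in diameter, 24 mm tall, 40 to 90 g, second in the stack, lying flat on the soldering block. Origin at the centre of its underside, z up.
- solder_block: white ceramic soldering block with a grid of small dots, 70 x 50 x 25 mm (x, y, z), 0.1 kg, third in the stack, lying flat and roughly crosswise on the bench block. Origin at the centre of its underside; x along the 70 mm side, z up.
- bench_block: bare steel bench block, 84 x 62 x 20 mm (x, y, z), about 0.7 to 0.9 kg, bottom of the stack, lying flat on the bench top. Origin at the centre of its underside; x along the 84 mm side, z up.
- scale: grey jeweller's weighing scale with a round steel pan 94 mm in diameter whose top is 34 mm above the origin. Origin on the bench top under the centre of the pan. The housing is 106 mm wide (y) and runs from 85 mm on the -x side of the origin (display and two white buttons) to 50 mm on the +x side, 24 mm high. Fixed to the bench.
- tray: empty shallow wooden tray, 150 x 130 mm outside (x, y), rim 10 mm high, walls and floor 3 mm thick. Origin at its centre on the bench top, so its inner floor is 3 mm above the origin. Fixed to the bench.
- turntable: soldering turntable: flat round steel plate 150 mm in diameter on a dark foot, with turned ring grooves in its face and one small black finger tab at its edge. Plate top 40 mm above the origin, origin on the bench top on its axis. The plate turns stiffly by hand; which way it is turned does not matter. The foot is fixed to the bench.
- rubber_pad: black rubber pad for the bench block, 116 x 94 x 14 mm (x, y, z). Origin at the centre of its underside on the bench top, so its top is 14 mm above; x along the 116 mm side. Fixed to the bench.
- torch: hand torch standing upright near one side of the bench: steel cylinder 44 mm in diameter on a 66 mm foot, black head with a nozzle to its x, 142 mm tall. Origin at the centre of its underside. Loose; to be left alone.
- cup: brown card coffee cup with a white lid, 76 mm across the lid, 93 mm tall, near the other side of the bench. Origin at the centre of its underside. Loose; to be left alone.
Not all that is in view belongs to the job. What is shaped like the solder_block but green or pink is not meant.

How it is judged:
By the outcome, as a careful person would: the job done as asked, in the order asked, and still so for the second after the job is handed in, with the robot touching nothing.
It also fails if it takes over 112 s, if anything falls off the work surface, if the arm or the gripper's body presses on something with over 40 N, if the wrist force passes 120 N, or if a joint passes its speed limit or range.

## Working session

There is one attempt and no reset: what is moved stays moved. The work goes in short steps, Python scripts to look and compute and a tool call to move; the robot and the scene stay as the last step left them, time stands still between calls to the robot, and variables do not carry over. Pictures are saved under pics/ and viewed, at most 14 in all, crops included, and the job is handed in when it is done.

Besides the shell and the picture viewer there is one more tool, called after "Request:" by a JSON object that holds its "fn" and its "kwargs", one argument or row to a line. servo_tool: Moves the arm, as the interface text tells. Its arguments: {"type":"object","properties":{"commands":{"type":"array"}},"required":["commands"]}

```bash
mkdir -p pics
cat > h.py <<'E'
import numpy as np, cv2
from station import read_state, capture
def snap(n,f):
    c=capture(n); cv2.imwrite(f'pics/{f}.png',cv2.resize(c['image'][:,:,::-1],(800,600),interpolation=cv2.INTER_CUBIC)); np.savez(f'{f}.npz',**{k:c[k] for k in('image','mtx','extrinsics')}); return c
def load(f): return dict(np.load(f+'.npz'))
def ray(c,uv,z):
    uv=np.atleast_2d(uv).astype(float);K=c['mtx'];E=c['extrinsics']
    d=np.c_[(uv-[K[0,2],K[1,2]])/[K[0,0],K[1,1]],np.ones(len(uv))]*[1,-1,-1]
    R=E[:3,:3];o=-R.T@E[:3,3];w=d@R
    return o+w*((z-o[2])/w[:,2])[:,None]
def proj(c,p):
    p=np.atleast_2d(p);q=p@c['extrinsics'][:3,:3].T+c['extrinsics'][:3,3];q=q*[1,-1,-1]
    r=q@c['mtx'].T;return r[:,:2]/r[:,2:]
E
python3 - <<'E'
from h import *
for n in('top','scene'):
    c=snap(n,n+'0'); R=c['extrinsics'];print(n,c.keys(),c['mtx'].round(1).tolist(),(-R[:3,:3].T@R[:3,3]).round(3),R[:3,:3].round(3).tolist())
print(read_state())
E
```

```text
top dict_keys(['image', 'mtx', 'extrinsics']) [[409.2, 0.0, 252.3], [0.0, 409.2, 188.3], [0.0, 0.0, 1.0]] [ 0.324 -0.     1.093] [[-0.014, -1.0, 0.004], [0.988, -0.014, 0.153], [-0.153, 0.006, 0.988]]
scene dict_keys(['image', 'mtx', 'extrinsics']) [[482.3, 0.0, 258.9], [0.0, 482.3, 196.1], [0.0, 0.0, 1.0]] [ 1.258 -0.026  0.985] [[0.047, 0.999, 0.012], [-0.766, 0.029, 0.642], [0.641, -0.039, 0.767]]
{'clock': 0.1, 'joints': array([-1.36749621e+00,  2.07359799e-01,  1.54283167e+00,  2.18657785e-05,
        1.39351343e+00, -1.50522486e-01]), 'joint_vel': array([ 3.88070095e-05, -2.74370398e-03, -4.43595179e-03, -2.11278169e-03,
        2.43641823e-04,  1.16489622e-04]), 'effort': array([-3.96910298e-05, -3.84084892e+01, -2.92549932e+01, -9.06940886e-05,
        4.83343407e-03,  2.02381472e-06]), 'tcp_pos': array([ 0.19908148, -0.53875119,  0.25521787]), 'tool_rot': array([-3.09048053e+00, -5.52510966e-01,  5.37192321e-05]), 'wrist_force': array([ 0.28986931,  0.18004211, -0.08122626]), 'torque': array([-0.0237988 , -0.01866527,  0.03787658]), 'grip_force': 0.0, 'width': 0.08552639845407442}
```

View pics/top0.png

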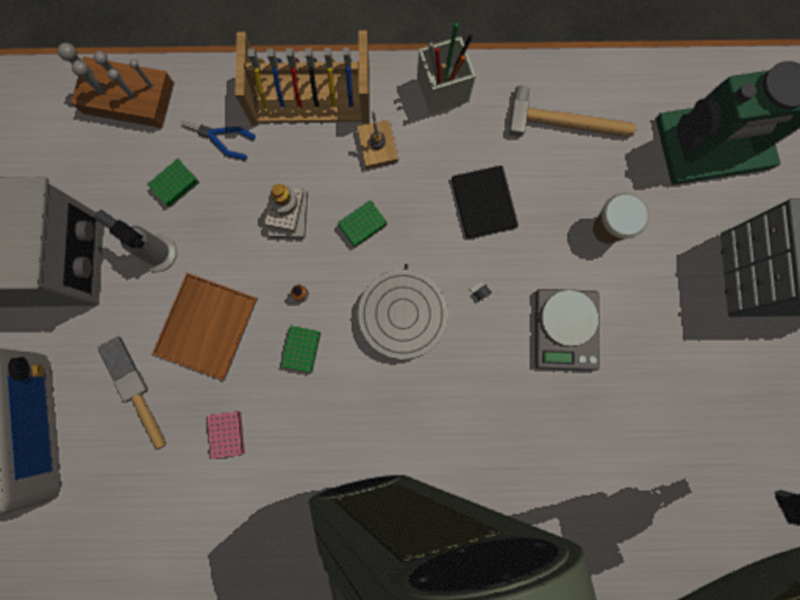

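View pics/scene0.png

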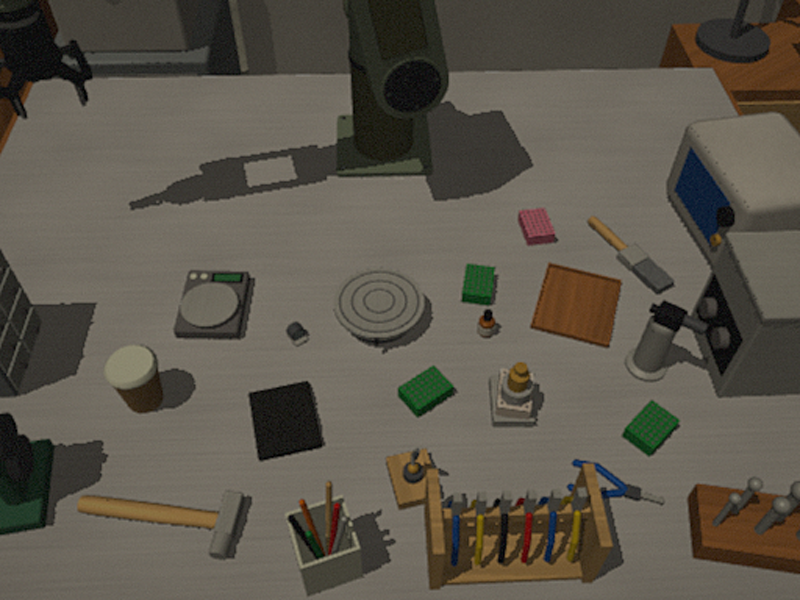

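The top view shows the stack at about (286,207), tray (205,326), turntable (403,313), scale pan (569,318), black pad (484,201), cup (622,217) and torch (148,245). The white block in the stack is the one meant. The green blocks at (173,183), (362,224) and (300,350) and the pink one at (225,434) are decoys. I'll enlarge the stack to confirm this and measure the stations.

Run:
```python
from h import *
t=load('top0');s=load('scene0')
a=t['image'][110:160,158:208,::-1];b=s['image'][222:282,300:360,::-1]
cv2.imwrite('pics/crop1.png',np.hstack([cv2.resize(a,(400,400),interpolation=0),cv2.resize(b,(400,400),interpolation=0)]))
def comp(c,mask,uv,name):
    n,l,st,ce=cv2.connectedComponentsWithStats(mask.astype(np.uint8))
    i=l[int(uv[1]),int(uv[0])]; m=(l==i).astype(np.uint8)
    cn=max(cv2.findContours(m,0,1)[0],key=cv2.contourArea)
    return m,cn
for c,nm,P in((t,'top',dict(pad=(310,129),tray=(131,209),pan=(364,203),table=(258,200),cup=(400,138))),(s,'scene',dict(pad=(183,269),tray=(369,195),pan=(134,195),table=(243,192),cup=(85,235)))):
    im=c['image'].astype(int);hsv=cv2.cvtColor(c['image'],cv2.COLOR_RGB2HSV).astype(int)
    M=dict(pad=im.max(2)<50,tray=(hsv[...,1]>90),)
    Z=dict(pad=.014,tray=.010)
    for k in M:
        m,cn=comp(c,M[k],P[k],k)
        w=ray(c,cn[:,0],Z[k])[:,:2].astype(np.float32)
        r=cv2.minAreaRect(w);print(nm,k,len(cn),np.round(r[0],4),np.round(r[1],4),round(r[2],1))
        print('   corners',cv2.boxPoints(r).round(3).tolist())
    for k in('pan','table'):
        x,y=P[k]; print(nm,k,im[y-2:y+3:2,x-40:x+41:4].sum(2)//3 if 0 else '')
        g=cv2.cvtColor(c['image'],cv2.COLOR_RGB2GRAY);
        ring={'pan':.047,'table':.075}[k];z={'pan':.034,'table':.040}[k]
        # radial edge search from first guess
        ctr=ray(c,P[k],z)[0]
        for it in range(4):
            pts=[]
            for th in np.arange(0,2*np.pi,.1):
                rr=np.arange(ring-.010,ring+.010,.0005)
                q=np.c_[ctr[0]+rr*np.cos(th),ctr[1]+rr*np.sin(th),np.full(len(rr),z)]
                uv=proj(c,q).astype(np.float32)
                v=cv2.GaussianBlur(cv2.remap(g,uv[:,:1],uv[:,1:],1).astype(np.float32),(1,5),0)[:,0]
                j=np.argmin(np.gradient(v)); pts.append([q[j,0],q[j,1],np.gradient(v)[j]])
            p=np.array(pts);A=np.c_[2*p[:,:2],np.ones(len(p))];wt=np.ones(len(p))
            for _ in range(10):
                x0=np.linalg.lstsq(A*wt[:,None],(p[:,:2]**2).sum(1)*wt,rcond=None)[0]
                R=np.sqrt(x0[2]+x0[0]**2+x0[1]**2);e=np.hypot(*(p[:,:2]-x0[:2]).T)-R;wt=1/(1+(e/.0015)**2)
            ctr=np.r_[x0[:2],z]
        print(nm,k,ctr.round(4),R.round(4),'res',np.median(abs(e)).round(4))
```

```text
top pad 139 [ 0.6533 -0.1646] [0.115  0.0937] 12.4
   corners [[0.5870000123977661, -0.13099999725818634], [0.6069999933242798, -0.22300000488758087], [0.7200000286102295, -0.1979999989271164], [0.6990000009536743, -0.10599999874830246]]
top tray 194 [0.4432 0.3174] [0.1301 0.1497] 69.1
   corners [[0.3499999940395355, 0.28299999237060547], [0.49000000953674316, 0.23000000417232513], [0.5360000133514404, 0.35100001096725464], [0.3970000147819519, 0.4050000011920929]]
top pan 
top pan [ 0.4455 -0.2986  0.034 ] 0.0464 res 0.0002
top table 
top table [ 0.4552 -0.0189  0.04  ] 0.0738 res 0.0006
scene pad 161 [ 0.6565 -0.1638] [0.1192 0.0966] 12.0
   corners [[0.5879999995231628, -0.1289999932050705], [0.6079999804496765, -0.22300000488758087], [0.7250000238418579, -0.19900000095367432], [0.7049999833106995, -0.10400000214576721]]
scene tray 177 [0.4443 0.3167] [0.1301 0.1558] 69.1
   corners [[0.3479999899864197, 0.2840000092983246], [0.49399998784065247, 0.2280000001192093], [0.5400000214576721, 0.3499999940395355], [0.39500001072883606, 0.4050000011920929]]
scene pan 
scene pan [ 0.4436 -0.2993  0.034 ] 0.0469 res 0.0006
scene table 
scene table [ 0.4516 -0.0207  0.04  ] 0.0766 res 0.0023
```

View pics/crop1.png

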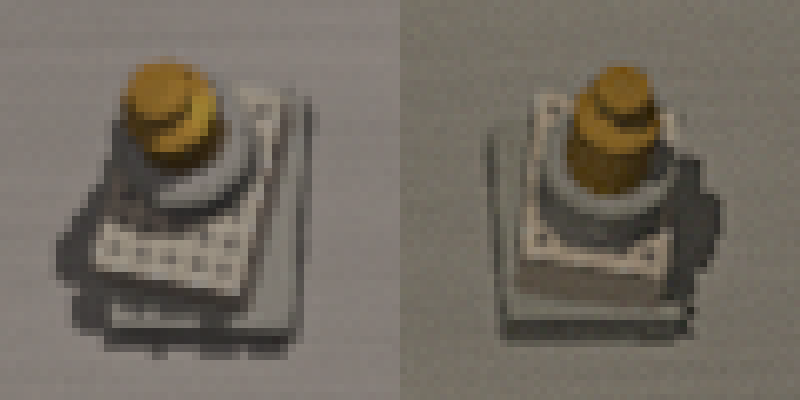

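The crop confirms it: brass weight, then tin, then the white dotted block, then steel. I'll now measure the stack from both views by casting corner pixels onto planes.

```bash
cat >> h.py <<'E'
def go(p,a=None,s=None):
    """shift (mm) & turn (units of 5deg, sequential) to TCP xyz p and tool-x heading a (deg)"""
    from scipy.spatial.transform import Rotation as Ro
    s=s or read_state();R=Ro.from_rotvec(s['tool_rot']).as_matrix()
    a0=np.degrees(np.arctan2(R[1,0],R[0,0]));d=R.T@(np.array(p)-s['tcp_pos'])*1000
    t=0 if a is None else -((a-a0+180)%360-180)/5
    print('t%.1f'%s['clock'],'tcp',s['tcp_pos'].round(4),'a %.1f'%a0,'w %.1f'%(s['width']*1000),'F',s['wrist_force'].round(1),'grip %.0f'%s['grip_force'],'q6 %.2f'%s['joints'][5],'-> shift',d.round(1),'turn %.2f'%t)
E
python3 - <<'E'
from h import *
t=load('top0');s=load('scene0')
T=lambda P:np.array(P,float)/8+[158,110]-.5
S=lambda P:(np.array(P,float)-[400,0])*.15+[300,222]-.5
def pr(n,w): print(n,w[:,:2].round(4).tolist())
pr('bench top: bl br',ray(t,T([(104,330),(297,326),(310,105)]),.02))
pr('bench scene: bl br tl',ray(s,S([(505,318),(690,306),(489,130)]),.02))
pr('sold top: bl br tr',ray(t,T([(92,268),(243,294),(286,92)]),.045))
pr('sold scene: bl br tl',ray(s,S([(520,255),(670,272),(535,92)]),.045))
pr('knob top',ray(t,T([(157,82)]),.115));pr('knob scene',ray(s,S([(623,84)]),.115))
g=lambda c,l,u: cv2.inRange(cv2.cvtColor(c['image'],cv2.COLOR_RGB2HSV),l,u)
for c,n,(x,y) in((t,'top',(179,126)),(s,'scene',(332,243))):
    m=g(c,(8,110,40),(35,255,255));k,l,st,ce=cv2.connectedComponentsWithStats(m);i=np.argmin(np.hypot(*(ce[1:]-[x,y]).T))+1
    print(n,'brass',ce[i],st[i],'ray at z.09',ray(c,ce[i],.090)[0].round(4))
pr('tin lid edges top r,b',ray(t,T([(252,150),(195,208)]),.069));pr('tin scene l,r,b',ray(s,S([(541,165),(681,172),(612,215)]),.069))
go([.66,.15,.3],0)
E
```

```text
bench top: bl br [[0.5956, 0.2121], [0.5961, 0.1473], [0.6732, 0.1434]]
bench scene: bl br tl [[0.6764, 0.1438], [0.6741, 0.2091], [0.5973, 0.1477]]
sold top: bl br tr [[0.6103, 0.2115], [0.6008, 0.1617], [0.6697, 0.1481]]
sold scene: bl br tl [[0.6667, 0.1477], [0.6755, 0.1983], [0.5987, 0.1616]]
knob top [[0.6503, 0.1782]]
knob scene [[0.6456, 0.1773]]
top brass [179.09677419 123.92741935] [173 118  13  13 124] ray at z.09 [0.6476 0.1776 0.09  ]
scene brass [331.54901961 241.30882353] [325 232  14  19 204] ray at z.09 [0.6477 0.1771 0.09  ]
tin lid edges top r,b [[0.6424, 0.1555], [0.6233, 0.1737]]
tin scene l,r,b [[0.646, 0.155], [0.6507, 0.2026], [0.6671, 0.1764]]
t0.1 tcp [ 0.1991 -0.5388  0.2552] a 20.3 w 85.5 F [ 0.3  0.2 -0.1] grip 0 q6 -0.15 -> shift [ 671.  -486.5  -43.5] turn 4.05
```

Request:
{"fn": "servo_tool", "kwargs": {
  "commands": [
    [[38,-29,0,0,42],[76,-58,0,0,42],[114,-87,0,0,42],[152,-116,0,0,42],[190,-146,0,0,42]]
  ]
}}

```text
clock: 0.6
tcp_pos: [0.3273, -0.3347, 0.2558]
tool_rot: [-3.092, -0.552, 0.0]
wrist_force: [-0.1, -0.4, -0.4]
width: 0.0417
grip_force: 0.0
```

Request:
{"fn": "servo_tool", "kwargs": {
  "commands": [
    [[38,-29,0,0,42],[76,-58,0,0,42],[114,-87,0,0,42],[152,-116,0,0,42],[190,-146,0,0,42]]
  ]
}}

```text
clock: 1.1
tcp_pos: [0.455, -0.1319, 0.2561]
tool_rot: [3.093, 0.553, -0.0]
wrist_force: [1.1, -1.1, -0.4]
width: 0.0423
grip_force: 0.0
```

Request:
{"fn": "servo_tool", "kwargs": {
  "commands": [
    [[38,-29,0,0,42],[76,-58,0,0,42],[114,-87,0,0,42],[152,-116,0,0,42],[190,-146,0,0,42]]
  ]
}}

```text
clock: 1.6
tcp_pos: [0.5826, 0.0708, 0.2557]
tool_rot: [3.092, 0.553, -0.001]
wrist_force: [0.2, -1.5, 0.7]
width: 0.0424
grip_force: 0.0
```

Run:
```python
from h import *
go([.648,.1775,.2])
```

```text
t1.6 tcp [0.5826 0.0708 0.2557] a 20.3 w 42.4 F [ 0.2 -1.5  0.7] grip 0 q6 1.19 -> shift [ 98.4 -77.4  55.6] turn 0.00
```

Request:
{"fn": "servo_tool", "kwargs": {
  "commands": [
    [[33,-26,10,0,42],[66,-52,30,0,42],[98,-77,50,0,42],[98,-77,56,0,42],[98,-77,56,0,42]]
  ]
}}

```text
clock: 2.1
tcp_pos: [0.6458, 0.1756, 0.197]
tool_rot: [3.092, 0.556, -0.01]
wrist_force: [0.2, 0.4, -0.5]
width: 0.0419
grip_force: 0.0
```

Run:
```python
from h import *
go([.648,.1775,.098])
t=snap('top','t1');s=snap('scene','s1')
b=s['image'][180:290,280:390,::-1];a=t['image'][90:170,140:220,::-1]
cv2.imwrite('pics/crop2.png',np.hstack([cv2.resize(a,(400,400),interpolation=0),cv2.resize(b,(400,400),interpolation=0)]))
```

```text
t2.1 tcp [0.6458 0.1756 0.197 ] a 20.4 w 41.9 F [ 0.2  0.4 -0.5] grip 0 q6 1.35 -> shift [ 3.4 -1.  99. ] turn 0.00
```

View pics/crop2.png

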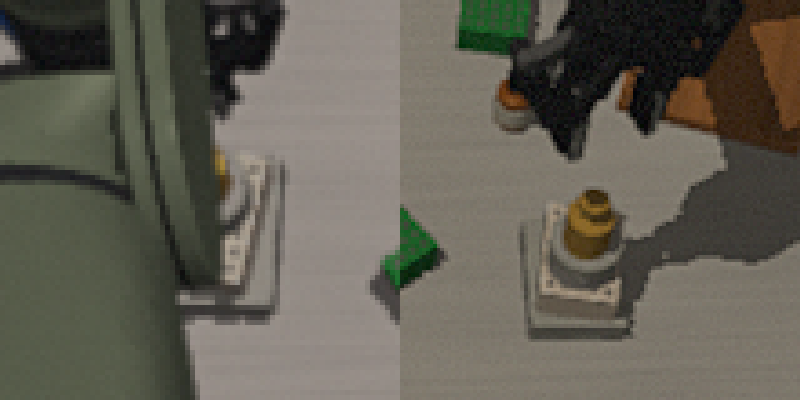

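The scene crop shows the gripper over the stack, with fingertips at crop px (575,155) and (650,133), well above the knob. I'll work out the tip height from these.

Run:
```python
from h import *
s=load('s1')
d=np.array([.348,-.937])
for k,uv in((1,(328.0,222.5)),(-1,(347.9,216.4))):
    for z in(.165,.172,.178,.185):
        w=ray(s,uv,z)[0,:2]-[.6458,.1756];print(k,z,'along y %.1f along x %.1f'%(w@d*1e3,w@[.937,.348]*1e3))
```

```text
1 0.165 along y 16.6 along x -1.3
1 0.172 along y 19.9 along x 3.0
1 0.178 along y 22.7 along x 6.7
1 0.185 along y 26.0 along x 11.0
-1 0.165 along y -30.7 along x 0.6
-1 0.172 along y -27.0 along x 4.9
-1 0.178 along y -23.9 along x 8.6
-1 0.185 along y -20.2 along x 12.9
```

Request:
{"fn": "servo_tool", "kwargs": {
  "commands": [
    [[0,0,25,0,42],[0,0,50,0,42],[0,0,70,0,42],[0,0,85,0,42],[0,0,93,0,42]]
  ]
}}

```text
clock: 2.7
tcp_pos: [0.6471, 0.1739, 0.1071]
tool_rot: [3.093, 0.55, -0.001]
wrist_force: [-0.4, 0.4, -0.3]
width: 0.042
grip_force: 0.0
```

Request:
{"fn": "servo_tool", "kwargs": {
  "commands": [
    [[0,0,4,0,42],[0,0,7,0,42],[0,0,8,0,42]]
  ]
}}

```text
clock: 3.0
tcp_pos: [0.648, 0.1752, 0.1001]
tool_rot: [3.093, 0.553, 0.002]
wrist_force: [-0.1, -0.9, -0.0]
width: 0.042
grip_force: 0.0
```

Run:
```python
from h import *
go([.648,.1775,.098])
```

```text
t3.0 tcp [0.648  0.1752 0.1001] a 20.3 w 42.0 F [-0.1 -0.9 -0. ] grip 0 q6 1.35 -> shift [ 0.8 -2.2  2.1] turn 0.00
```

Request:
{"fn": "servo_tool", "kwargs": {
  "commands": [
    [[1,-2,1,0,40],[1,-2,1,0,36],[1,-2,1,0,33],[1,-2,1,0,31],[1,-2,1,0,29]]
  ]
}}

```text
clock: 3.5
tcp_pos: [0.6478, 0.1774, 0.0986]
tool_rot: [3.092, 0.553, 0.001]
wrist_force: [-0.3, -0.3, 1.5]
width: 0.0293
grip_force: 12.0
```

Request:
{"fn": "servo_tool", "kwargs": {
  "commands": [
    [[0,0,0,0,26],[0,0,0,0,24],[0,0,0,0,24]]
  ]
}}

```text
clock: 3.8
tcp_pos: [0.648, 0.1774, 0.0988]
tool_rot: [3.093, 0.553, 0.001]
wrist_force: [-0.3, -0.2, 2.8]
width: 0.0277
grip_force: 59.6
```

Request:
{"fn": "servo_tool", "kwargs": {
  "commands": [
    [[0,0,-3,0,24],[0,0,-12,0,24],[0,0,-30,0,24],[0,0,-55,0,24],[-5,5,-75,0,24]]
  ]
}}

```text
clock: 4.3
tcp_pos: [0.6448, 0.1715, 0.1743]
tool_rot: [-3.092, -0.554, -0.001]
wrist_force: [-0.2, -0.1, -2.5]
width: 0.0278
grip_force: 59.2
```

Request:
{"fn": "servo_tool", "kwargs": {
  "commands": [
    [[-15,16,-2,0,24],[-40,42,-2,0,24],[-67,71,-2,0,24],[-95,100,-2,0,24],[-123,130,-2,0,24]]
  ]
}}

```text
clock: 4.8
tcp_pos: [0.5732, 0.0053, 0.1753]
tool_rot: [-3.092, -0.554, 0.001]
wrist_force: [0.7, -0.7, -1.8]
width: 0.028
grip_force: 59.3
```

Request:
{"fn": "servo_tool", "kwargs": {
  "commands": [
    [[-28,30,0,0,24],[-56,60,0,0,24],[-84,89,0,0,24],[-112,118,0,0,24],[-140,147,0,0,24]]
  ]
}}

```text
clock: 5.3
tcp_pos: [0.4929, -0.1813, 0.1755]
tool_rot: [3.093, 0.553, 0.0]
wrist_force: [0.3, -0.4, -1.9]
width: 0.0281
grip_force: 59.3
```

Request:
{"fn": "servo_tool", "kwargs": {
  "commands": [
    [[-26,28,0,0,24],[-52,56,0,0,24],[-72,78,0,0,24],[-84,91,0,0,24],[-88,94,0,0,24]]
  ]
}}

```text
clock: 5.8
tcp_pos: [0.4431, -0.3005, 0.1755]
tool_rot: [3.093, 0.548, -0.0]
wrist_force: [0.8, 0.3, -1.9]
width: 0.028
grip_force: 59.3
```

Run:
```python
from h import *
snap('top','t2');go([.4446,-.299,.064]);snap('scene','s2')
```

```text
t5.8 tcp [ 0.4431 -0.2999  0.1754] a 20.1 w 27.9 F [-0.6 -0.6 -2.5] grip 59 q6 0.46 -> shift [  1.8  -0.3 111.4] turn 0.00
```

View pics/s2.png

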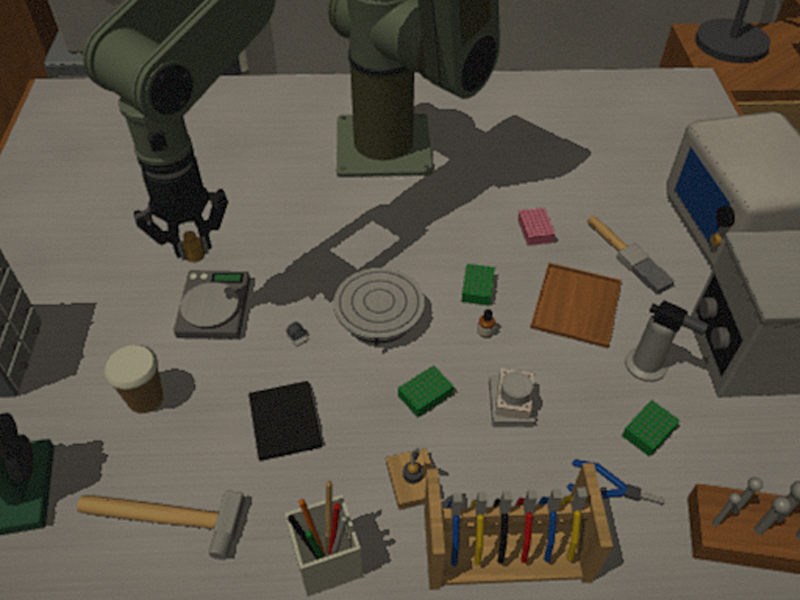

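The weight hangs upright, its foot at about (193,262) above the pan. The stack below is undisturbed, with the tin at (517,388). I'll lower the weight.

Request:
{"fn": "servo_tool", "kwargs": {
  "commands": [
    [[1,0,15,0,24],[1,0,45,0,24],[1,0,75,0,24],[1,0,95,0,24],[1,0,104,0,24]]
  ]
}}

```text
clock: 6.4
tcp_pos: [0.444, -0.2955, 0.0689]
tool_rot: [-3.088, -0.555, 0.004]
wrist_force: [0.8, -0.1, -1.8]
width: 0.0281
grip_force: 59.3
```

Request:
{"fn": "servo_tool", "kwargs": {
  "commands": [
    [[0,0,1,0,24],[0,0,2,0,24],[0,0,3,0,24],[0,0,4,0,24],[0,0,5,0,24]]
  ]
}}

```text
clock: 6.9
tcp_pos: [0.4454, -0.2988, 0.0671]
tool_rot: [3.091, 0.553, 0.002]
wrist_force: [0.0, 0.5, -2.5]
width: 0.0279
grip_force: 59.4
```

Run:
```python
from h import *
go([.4446,-.299,.064])
```

```text
t6.9 tcp [ 0.4454 -0.2988  0.0671] a 20.3 w 27.9 F [ 0.   0.5 -2.5] grip 59 q6 0.46 -> shift [-0.8 -0.1  3.1] turn 0.00
```

Request:
{"fn": "servo_tool", "kwargs": {
  "commands": [
    [[-1,0,0.7,0,24],[-1,0,1.4,0,24],[-1,0,2,0,24],[-1,0,2.5,0,24],[-1,0,2.5,0,24]]
  ]
}}

```text
clock: 7.4
tcp_pos: [0.4439, -0.2987, 0.0638]
tool_rot: [-3.093, -0.553, 0.0]
wrist_force: [-0.4, -0.0, -1.7]
width: 0.028
grip_force: 59.5
```

Request:
{"fn": "servo_tool", "kwargs": {
  "commands": [
    [[0,0,0.3,0,24],[0,0,0.6,0,24],[0,0,0.6,0,24]]
  ]
}}

```text
clock: 7.7
tcp_pos: [0.444, -0.2987, 0.0638]
tool_rot: [3.093, 0.553, -0.0]
wrist_force: [-2.7, 1.4, 5.3]
width: 0.0278
grip_force: 60.1
```

Request:
{"fn": "servo_tool", "kwargs": {
  "commands": [
    [[0,0,-0.3,0,29],[0,0,-0.3,0,32],[0,0,-0.3,0,37],[0,0,-0.3,0,44],[0,0,-0.3,0,46]]
  ]
}}

```text
clock: 8.2
tcp_pos: [0.444, -0.2987, 0.0634]
tool_rot: [3.093, 0.553, 0.0]
wrist_force: [-0.5, 0.0, -0.5]
width: 0.0457
grip_force: 0.0
```

Request:
{"fn": "servo_tool", "kwargs": {
  "commands": [
    [[0,0,-6,0,46],[0,0,-25,0,46],[0,0,-55,0,55],[0,0,-85,0,60],[0,0,-110,0,60]]
  ]
}}

```text
clock: 8.7
tcp_pos: [0.4444, -0.299, 0.1756]
tool_rot: [3.091, 0.553, 0.002]
wrist_force: [-0.0, 0.3, -0.3]
width: 0.0597
grip_force: 0.0
```

Run:
```python
from h import *
c=load('s2')
b=c['image'][225:285,300:360,::-1]
w=snap('scene','s3')['image'][165:225,105:165,::-1]
cv2.imwrite('pics/crop3.png',np.hstack([cv2.resize(b,(400,400),interpolation=0),cv2.resize(w,(400,400),interpolation=0)]))
go([.645,.1785,.18],-11)
```

```text
t8.8 tcp [ 0.4466 -0.301   0.1802] a 20.3 w 60.1 F [ 1.9 -1.   2.4] grip 0 q6 0.46 -> shift [ 352.3 -380.9   -1.6] turn 6.26
```

View pics/crop3.png

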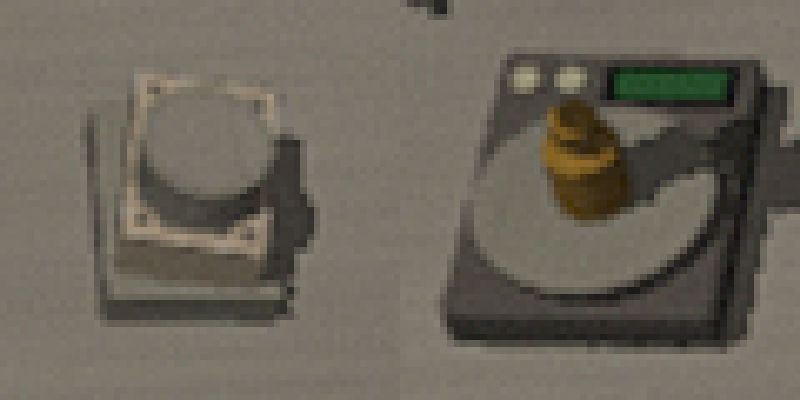

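The brass weight now stands upright in the middle of the pan, at crop (590,205) against a pan centre of (595,200). On the stack, the tin's lid centre is at crop (210,144).

Run:
```python
from h import *
s=load('s2');S=lambda P:np.array(P,float)*.15+[300,225]-.5
print(ray(s,S([(210,144)]),.069)[0].round(4))
t=load('t2');a=t['image'];go([.645,.179,.18],-11)
```

```text
[0.6465 0.1787 0.069 ]
t8.8 tcp [ 0.4466 -0.301   0.1802] a 20.3 w 60.1 F [ 1.9 -1.   2.4] grip 0 q6 0.46 -> shift [ 352.5 -381.4   -1.6] turn 6.26
```

Request:
{"fn": "servo_tool", "kwargs": {
  "commands": [
    [[10,-11,0,0,60],[35,-38,0,0,60],[66,-71,0,0,60],[97,-105,0,0,60],[128,-138,0,0,60]]
  ]
}}

```text
clock: 9.25
tcp_pos: [0.5154, -0.1218, 0.1717]
tool_rot: [-3.09, -0.552, 0.004]
wrist_force: [1.1, -0.1, 0.6]
width: 0.0597
grip_force: 0.0
```

Request:
{"fn": "servo_tool", "kwargs": {
  "commands": [
    [[30,-33,0,0,60],[60,-65,0,0,60],[90,-98,0,0,60],[120,-130,0,0,60],[150,-162,0,0,60]]
  ]
}}

```text
clock: 9.75
tcp_pos: [0.5996, 0.0821, 0.1714]
tool_rot: [-3.091, -0.554, 0.006]
wrist_force: [0.9, -0.3, -0.2]
width: 0.0599
grip_force: 0.0
```

Request:
{"fn": "servo_tool", "kwargs": {
  "commands": [
    [[30,-33,0,1.5,60],[55,-60,0,3,60],[70,-76,0,4.5,60],[74,-81,0,6,60],[74,-81,0,6.2,60]]
  ]
}}

```text
clock: 10.25
tcp_pos: [0.6405, 0.183, 0.1711]
tool_rot: [3.128, -0.29, -0.006]
wrist_force: [-0.1, -1.1, -0.5]
width: 0.06
grip_force: 0.0
```

Run:
```python
from h import *
go([.645,.179,.073],-11)
```

```text
t10.2 tcp [0.6405 0.183  0.1711] a -10.6 w 60.0 F [-0.1 -1.1 -0.5] grip 0 q6 1.90 -> shift [ 5.5  3.1 98.1] turn 0.08
```

Request:
{"fn": "servo_tool", "kwargs": {
  "commands": [
    [[5,3,25,0,60],[5,3,50,0,60],[5,3,75,0,60],[5,3,88,0,60],[5,3,92,0,60]]
  ]
}}

```text
clock: 10.75
tcp_pos: [0.6441, 0.1763, 0.0784]
tool_rot: [3.127, -0.292, -0.009]
wrist_force: [-0.2, -0.0, 0.1]
width: 0.06
grip_force: 0.0
```

Request:
{"fn": "servo_tool", "kwargs": {
  "commands": [
    [[0,0,2,0,60],[0,0,4,0,58],[0,0,4,0,56],[0,0,4,0,54]]
  ]
}}

```text
clock: 11.15
tcp_pos: [0.6473, 0.1769, 0.0787]
tool_rot: [-3.127, 0.293, -0.003]
wrist_force: [-0.2, 0.4, 0.4]
width: 0.0543
grip_force: 0.0
```

Run:
```python
from h import *
go([.6458,.179,.072],-11)
```

```text
t11.2 tcp [0.6473 0.1769 0.0787] a -10.7 w 54.3 F [-0.2  0.4  0.4] grip 0 q6 1.90 -> shift [-1.9 -1.8  6.7] turn 0.06
```

Request:
{"fn": "servo_tool", "kwargs": {
  "commands": [
    [[-2,-2,2,0,54],[-2,-2,4,0,54],[-2,-2,6,0,54],[-2,-2,6,0,52],[-2,-2,6,0,49]]
  ]
}}

```text
clock: 11.65
tcp_pos: [0.6448, 0.1791, 0.0713]
tool_rot: [3.128, -0.294, -0.001]
wrist_force: [0.1, 0.6, 0.0]
width: 0.0491
grip_force: 0.0
```

Request:
{"fn": "servo_tool", "kwargs": {
  "commands": [
    [[0,0,0,0,47],[0,0,0,0,45],[0,0,0,0,43],[0,0,0,0,40],[0,0,0,0,40]]
  ]
}}

```text
clock: 12.15
tcp_pos: [0.6454, 0.1792, 0.072]
tool_rot: [-3.128, 0.294, -0.002]
wrist_force: [-0.2, -0.5, 2.0]
width: 0.0431
grip_force: 60.8
```

Request:
{"fn": "servo_tool", "kwargs": {
  "commands": [
    [[0,0,-3,0,40],[0,0,-12,0,40],[0,0,-32,0,40],[-8,0,-60,0,40],[-25,0,-75,0,40]]
  ]
}}

```text
clock: 12.65
tcp_pos: [0.6224, 0.1837, 0.1496]
tool_rot: [-3.127, 0.295, -0.008]
wrist_force: [0.5, 0.3, -0.4]
width: 0.0433
grip_force: 61.0
```

Request:
{"fn": "servo_tool", "kwargs": {
  "commands": [
    [[-30,0,0,0,40],[-65,-8,0,0,40],[-100,-20,0,0,40],[-135,-36,0,0,40],[-165,-58,0,0,40]]
  ]
}}

```text
clock: 13.15
tcp_pos: [0.4671, 0.2716, 0.1468]
tool_rot: [3.127, -0.295, -0.001]
wrist_force: [0.2, 1.3, -2.0]
width: 0.0432
grip_force: 61.0
```

Request:
{"fn": "servo_tool", "kwargs": {
  "commands": [
    [[-18,-20,0,0,40],[-29,-34,0,0,40],[-34,-40,0,0,40],[-34,-40,0,0,40]]
  ]
}}

```text
clock: 13.55
tcp_pos: [0.4427, 0.3177, 0.1468]
tool_rot: [-3.128, 0.291, -0.001]
wrist_force: [0.8, 0.3, -0.7]
width: 0.0426
grip_force: 61.0
```

Run:
```python
from h import *
c=load('s2');print('torch foot',ray(c,[648*.64,368*.64],.004)[0].round(3),'cup lid',ray(c,[132*.64,367*.64],.093)[0].round(3))
go([.4435,.317,.030]);snap('scene','s4')
```

```text
torch foot [0.58  0.407 0.004] cup lid [ 0.611 -0.378  0.093]
t13.6 tcp [0.4427 0.3177 0.1468] a -10.6 w 42.6 F [ 0.8  0.3 -0.7] grip 61 q6 2.22 -> shift [  0.9   0.6 116.8] turn 0.00
```

View pics/s4.png

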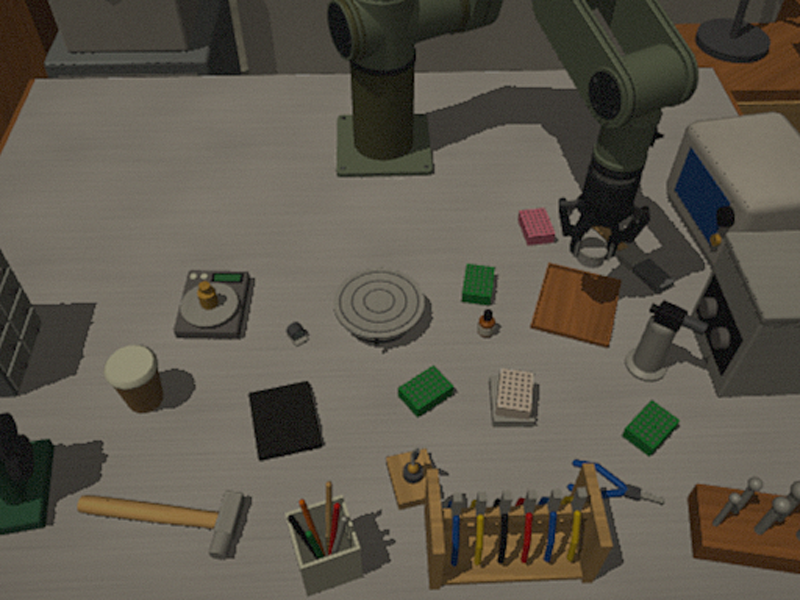

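The tin is held level over the tray at (595,252). The white block is clear and unmoved at (515,392), and the weight is still on the pan. I'll lower the tin.

Request:
{"fn": "servo_tool", "kwargs": {
  "commands": [
    [[1,0,15,0,40],[1,0,45,0,40],[1,0,75,0,40],[1,0,98,0,40],[1,0,108,0,40]]
  ]
}}

```text
clock: 14.1
tcp_pos: [0.4423, 0.3147, 0.0348]
tool_rot: [3.124, -0.296, -0.008]
wrist_force: [-0.0, -0.2, 0.0]
width: 0.0436
grip_force: 61.0
```

Request:
{"fn": "servo_tool", "kwargs": {
  "commands": [
    [[0,0,1,0,40],[0,0,2,0,40],[0,0,3,0,40],[0,0,4,0,40],[0,0,5,0,40]]
  ]
}}

```text
clock: 14.6
tcp_pos: [0.4448, 0.3173, 0.0344]
tool_rot: [-3.127, 0.293, -0.003]
wrist_force: [0.8, -0.2, -0.5]
width: 0.0431
grip_force: 61.0
```

Request:
{"fn": "servo_tool", "kwargs": {
  "commands": [
    [[0,0,0,0,40]]
  ]
}}

```text
clock: 14.7
tcp_pos: [0.4443, 0.3171, 0.0339]
tool_rot: [-3.127, 0.293, -0.001]
wrist_force: [-0.3, -0.7, -1.1]
width: 0.0431
grip_force: 61.0
```

Run:
```python
from h import *
go([.4435,.317,.030])
c=load('s4');b=c['image'][225:285,300:360,::-1]
cv2.imwrite('pics/crop4.png',cv2.resize(b,(600,600),interpolation=0))
```

```text
t14.7 tcp [0.4443 0.3171 0.0339] a -10.7 w 43.1 F [-0.3 -0.7 -1.1] grip 61 q6 2.22 -> shift [-0.7  0.3  3.9] turn 0.00
```

View pics/crop4.png

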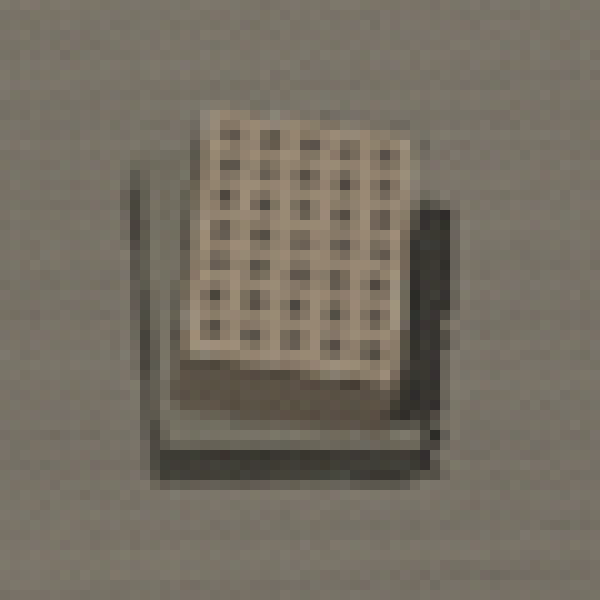

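The crop shows the white block's top corners at (200,110), (412,135), (182,357) and (400,385). The steel block's front top edge runs from (157,448) to (435,440).

Request:
{"fn": "servo_tool", "kwargs": {
  "commands": [
    [[-1,0,0.8,0,40],[-1,0,1.6,0,40],[-1,0,2.4,0,40],[-1,0,3,0,40],[-1,0,3.4,0,40]]
  ]
}}

```text
clock: 15.2
tcp_pos: [0.443, 0.3171, 0.03]
tool_rot: [3.128, -0.294, -0.0]
wrist_force: [-0.6, 0.7, 3.9]
width: 0.0437
grip_force: 61.2
```

Request:
{"fn": "servo_tool", "kwargs": {
  "commands": [
    [[0,0,0.3,0,40],[0,0,0.6,0,40],[0,0,0.6,0,40]]
  ]
}}

```text
clock: 15.5
tcp_pos: [0.443, 0.3171, 0.03]
tool_rot: [3.128, -0.294, -0.0]
wrist_force: [-1.9, -0.8, 5.1]
width: 0.0434
grip_force: 61.5
```

Run:
```python
from h import *
go([.4435,.317,.030])
s=load('s4');S=lambda P:np.array(P,float)*.1+[300,225]-.5
w=ray(s,S([(200,110),(412,135),(182,357),(400,385)]),.045)[:,:2];print(w.round(4).tolist(),w.mean(0).round(4))
for a,b in((0,2),(1,3),(0,1),(2,3)):
    d=w[b]-w[a];print(np.hypot(*d).round(4),np.degrees(np.arctan2(d[1],d[0])).round(1))
```

```text
t15.5 tcp [0.443  0.3171 0.03  ] a -10.7 w 43.4 F [-1.9 -0.8  5.1] grip 61 q6 2.22 -> shift [ 0.5  0.  -0. ] turn 0.00
[[0.5992, 0.1609], [0.6084, 0.2105], [0.6679, 0.148], [0.6773, 0.1969]] [0.6382 0.1791]
0.0699 -10.7
0.0703 -11.1
0.0503 79.5
0.0498 79.1
```

Request:
{"fn": "servo_tool", "kwargs": {
  "commands": [
    [[0,0,-0.4,0,44],[0,0,-0.4,0,47],[0,0,-0.4,0,52],[0,0,-0.4,0,58],[0,0,-0.4,0,62]]
  ]
}}

```text
clock: 16.0
tcp_pos: [0.4431, 0.3172, 0.0298]
tool_rot: [-3.128, 0.294, -0.0]
wrist_force: [0.6, 0.4, -0.8]
width: 0.0619
grip_force: 0.0
```

Request:
{"fn": "servo_tool", "kwargs": {
  "commands": [
    [[0,0,-6,0,62],[0,0,-25,0,62],[0,0,-55,0,62],[0,0,-85,0,64],[20,8,-105,0,64]]
  ]
}}

```text
clock: 16.5
tcp_pos: [0.4605, 0.3068, 0.1373]
tool_rot: [-3.127, 0.289, -0.001]
wrist_force: [0.7, -0.6, -0.3]
width: 0.0639
grip_force: 0.0
```

Request:
{"fn": "servo_tool", "kwargs": {
  "commands": [
    [[25,20,0,0,64],[60,48,0,0,64],[98,70,0,0,64],[135,84,0,0,64],[170,90,0,0,64]]
  ]
}}

```text
clock: 17.0
tcp_pos: [0.6129, 0.1835, 0.1355]
tool_rot: [3.127, -0.296, 0.001]
wrist_force: [-0.1, 1.5, -0.2]
width: 0.0638
grip_force: 0.0
```

Run:
```python
from h import *
go([.638,.179,.049],-10.8)
```

```text
t17.0 tcp [0.6129 0.1835 0.1355] a -10.8 w 63.8 F [-0.1  1.5 -0.2] grip 0 q6 1.92 -> shift [25.4 -0.4 86.5] turn -0.01
```

Request:
{"fn": "servo_tool", "kwargs": {
  "commands": [
    [[16,-1,10,0,64],[20,-1,35,0,64],[20,-1,60,0,64],[20,-1,72,0,64],[20,-1,76,0,64]]
  ]
}}

```text
clock: 17.5
tcp_pos: [0.6298, 0.1825, 0.057]
tool_rot: [3.127, -0.294, -0.006]
wrist_force: [0.1, -0.2, -0.2]
width: 0.064
grip_force: 0.0
```

Request:
{"fn": "servo_tool", "kwargs": {
  "commands": [
    [[0,0,0,0,64],[0,0,0,0,64]]
  ]
}}

```text
clock: 17.7
tcp_pos: [0.6323, 0.1831, 0.0604]
tool_rot: [-3.127, 0.293, -0.004]
wrist_force: [0.1, -0.4, -0.4]
width: 0.0638
grip_force: 0.0
```

Run:
```python
from h import *
go([.638,.179,.049],-10.8)
```

```text
t17.7 tcp [0.6323 0.1831 0.0604] a -10.7 w 63.8 F [ 0.1 -0.4 -0.4] grip 0 q6 1.91 -> shift [ 6.3  3.  11.4] turn 0.02
```

Request:
{"fn": "servo_tool", "kwargs": {
  "commands": [
    [[3,1,2,0,62],[6,3,5,0,60],[6,3,8,0,59],[6,3,10.5,0,57],[6,3,11,0,56]]
  ]
}}

```text
clock: 18.2
tcp_pos: [0.6362, 0.1785, 0.0472]
tool_rot: [3.128, -0.294, -0.002]
wrist_force: [-0.4, 0.5, 0.4]
width: 0.0562
grip_force: 0.0
```

Request:
{"fn": "servo_tool", "kwargs": {
  "commands": [
    [[0,0,0,0,54],[0,0,0,0,52],[0,0,0,0,50],[0,0,0,0,47],[0,0,0,0,44]]
  ]
}}

```text
clock: 18.7
tcp_pos: [0.6371, 0.1787, 0.0484]
tool_rot: [-3.128, 0.294, -0.001]
wrist_force: [0.1, 0.2, 2.4]
width: 0.0485
grip_force: 63.6
```

Run:
```python
from h import *
go([.454,-.0195,.069],-10.8)
```

```text
t18.7 tcp [0.6371 0.1787 0.0484] a -10.7 w 48.5 F [0.1 0.2 2.4] grip 64 q6 1.90 -> shift [-142.9  228.8  -20.8] turn 0.01
```

Request:
{"fn": "servo_tool", "kwargs": {
  "commands": [
    [[0,0,-3,0,44],[0,0,-10,0,44],[0,0,-28,0,44],[-2,4,-52,0,44],[-8,14,-72,0,44]]
  ]
}}

```text
clock: 19.2
tcp_pos: [0.6274, 0.1669, 0.1226]
tool_rot: [-3.127, 0.292, -0.005]
wrist_force: [0.8, -0.1, -0.6]
width: 0.0483
grip_force: 63.3
```

Request:
{"fn": "servo_tool", "kwargs": {
  "commands": [
    [[-15,24,-3,0,44],[-34,54,-3,0,44],[-54,86,-3,0,44],[-74,118,-3,0,44],[-94,150,-3,0,44]]
  ]
}}

```text
clock: 19.7
tcp_pos: [0.5055, 0.0356, 0.1245]
tool_rot: [3.128, -0.293, 0.004]
wrist_force: [0.7, -1.4, -1.0]
width: 0.0485
grip_force: 63.3
```

Request:
{"fn": "servo_tool", "kwargs": {
  "commands": [
    [[-19,31,0,0,44],[-33,53,0,0,44],[-40,63,0,0,44],[-41,65,0,0,44],[-41,65,0,0,44]]
  ]
}}

```text
clock: 20.2
tcp_pos: [0.4546, -0.0197, 0.1238]
tool_rot: [-3.128, 0.294, -0.003]
wrist_force: [1.0, 0.4, -0.9]
width: 0.0487
grip_force: 63.3
```

Run:
```python
from h import *
go([.454,-.0195,.0684])
snap('scene','s5')
```

```text
t20.2 tcp [ 0.4546 -0.0197  0.1238] a -10.8 w 48.7 F [ 1.   0.4 -0.9] grip 63 q6 1.52 -> shift [-0.7 -0.1 55.4] turn 0.00
```

View pics/s5.png

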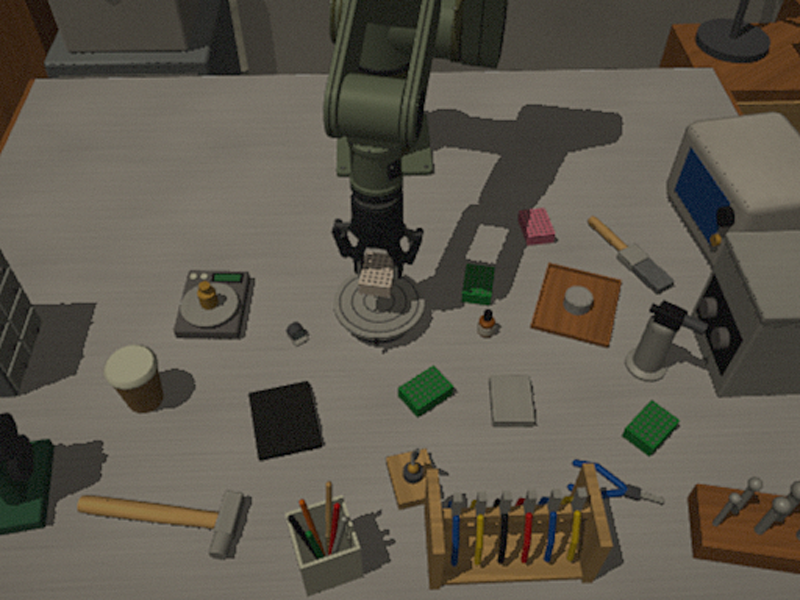

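The block is held level over the turntable at (378,270). The tin sits mid-tray at (578,300), and the steel block is uncovered at (512,400). I'll lower the block and measure the bench block from this picture.

Request:
{"fn": "servo_tool", "kwargs": {
  "commands": [
    [[0,0,10,0,44],[0,0,26,0,44],[0,0,40,0,44],[0,0,46,0,44],[0,0,48,0,44]]
  ]
}}

```text
clock: 20.75
tcp_pos: [0.453, -0.0191, 0.0736]
tool_rot: [-3.128, 0.292, 0.004]
wrist_force: [-0.8, -0.4, -1.1]
width: 0.0488
grip_force: 63.3
```

Request:
{"fn": "servo_tool", "kwargs": {
  "commands": [
    [[0,0,1,0,44],[0,0,2,0,44],[0,0,3,0,44],[0,0,3,0,44],[0,0,3,0,44]]
  ]
}}

```text
clock: 21.25
tcp_pos: [0.4538, -0.0198, 0.0722]
tool_rot: [3.128, -0.294, 0.001]
wrist_force: [0.3, -0.5, -0.3]
width: 0.0487
grip_force: 63.3
```

Run:
```python
from h import *
go([.454,-.0195,.0684])
c=load('s5');b=c['image'][230:280,305:355,::-1]
cv2.imwrite('pics/crop5.png',cv2.resize(b,(600,600),interpolation=0))
```

```text
t21.2 tcp [ 0.4538 -0.0198  0.0722] a -10.7 w 48.7 F [ 0.3 -0.5 -0.3] grip 63 q6 1.52 -> shift [ 0.2 -0.3  3.8] turn 0.00
```

View pics/crop5.png

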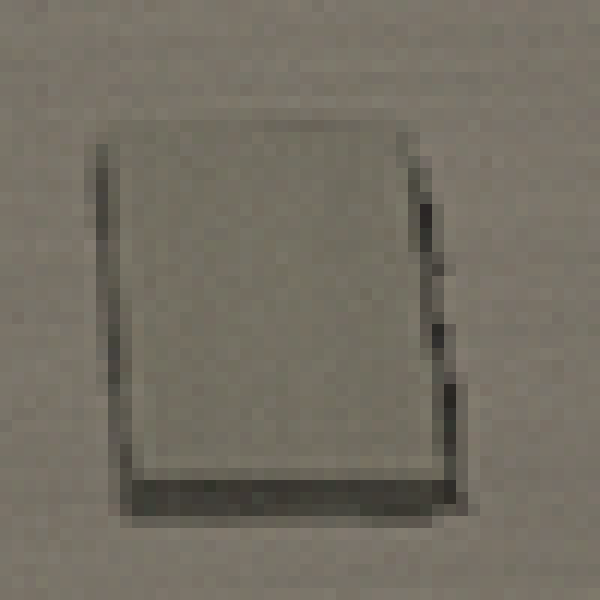

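The crop shows the steel block's top-face corners at about (106,120), (403,120), (133,480) and (442,480).

Request:
{"fn": "servo_tool", "kwargs": {
  "commands": [
    [[0,0,0.8,0,44],[0,0,1.6,0,44],[0,0,2.4,0,44],[0,0,3,0,44],[0,0,3.5,0,44]]
  ]
}}

```text
clock: 21.75
tcp_pos: [0.4535, -0.0197, 0.0683]
tool_rot: [-3.128, 0.294, 0.0]
wrist_force: [-1.2, -0.4, 2.3]
width: 0.049
grip_force: 63.9
```

Request:
{"fn": "servo_tool", "kwargs": {
  "commands": [
    [[0,0,0.3,0,44],[0,0,0.6,0,44],[0,0,0.6,0,44]]
  ]
}}

```text
clock: 22.05
tcp_pos: [0.4535, -0.0197, 0.0683]
tool_rot: [-3.128, 0.294, 0.001]
wrist_force: [-2.7, 0.5, 5.0]
width: 0.0486
grip_force: 64.1
```

Run:
```python
from h import *
go([.454,-.0195,.0684])
s=load('s5');S=lambda P:np.array(P,float)/12+[305,230]-.5
w=ray(s,S([(106,120),(403,120),(133,480),(442,480)]),.020)[:,:2];print(w.round(4).tolist(),w.mean(0).round(4))
for a,b in((0,2),(1,3),(0,1),(2,3)):
    d=w[b]-w[a];print(np.hypot(*d).round(4),np.degrees(np.arctan2(d[1],d[0])).round(1))
```

```text
t22.1 tcp [ 0.4535 -0.0197  0.0683] a -10.7 w 48.6 F [-2.7  0.5  5. ] grip 64 q6 1.52 -> shift [ 0.4 -0.3 -0.1] turn 0.00
[[0.593, 0.1494], [0.5953, 0.2097], [0.6772, 0.1445], [0.6796, 0.2043]] [0.6363 0.177 ]
0.0844 -3.3
0.0845 -3.6
0.0603 87.8
0.0599 87.7
```

Request:
{"fn": "servo_tool", "kwargs": {
  "commands": [
    [[0,0,-0.4,0,50],[0,0,-0.4,0,53],[0,0,-0.4,0,58],[0,0,-0.4,0,64],[0,0,-0.4,0,66]]
  ]
}}

```text
clock: 22.55
tcp_pos: [0.4536, -0.0197, 0.0682]
tool_rot: [3.128, -0.294, 0.0]
wrist_force: [-0.2, -0.0, 0.1]
width: 0.0661
grip_force: 0.0
```

Request:
{"fn": "servo_tool", "kwargs": {
  "commands": [
    [[0,0,-5,0,66],[0,0,-20,0,68],[0,0,-45,0,72],[4,-6,-65,0,78],[13,-20,-72,0,80]]
  ]
}}

```text
clock: 23.05
tcp_pos: [0.4714, -0.0031, 0.1428]
tool_rot: [3.127, -0.296, 0.007]
wrist_force: [0.4, 0.4, 0.8]
width: 0.08
grip_force: 0.0
```

Request:
{"fn": "servo_tool", "kwargs": {
  "commands": [
    [[20,-30,0,0,80],[42,-66,0,0,80],[65,-102,0,0,80],[88,-138,0,0,80],[110,-174,0,0,80]]
  ]
}}

```text
clock: 23.55
tcp_pos: [0.6117, 0.1494, 0.1405]
tool_rot: [3.128, -0.294, 0.001]
wrist_force: [0.3, -0.7, 0.5]
width: 0.0798
grip_force: 0.0
```

Request:
{"fn": "servo_tool", "kwargs": {
  "commands": [
    [[13,-22,0,-0.5,80],[19,-32,0,-1,80],[20,-34,0,-1.5,80],[20,-34,0,-1.5,80]]
  ]
}}

```text
clock: 23.95
tcp_pos: [0.6367, 0.1783, 0.1401]
tool_rot: [-3.14, 0.087, 0.0]
wrist_force: [-0.4, 0.6, -0.1]
width: 0.0803
grip_force: 0.0
```

Run:
```python
from h import *
go([.6365,.178,.026],-3.1)
```

```text
t23.9 tcp [0.6367 0.1783 0.1401] a -3.2 w 80.3 F [-0.4  0.6 -0.1] grip 0 q6 1.77 -> shift [ -0.2   0.3 114.1] turn -0.02
```

Request:
{"fn": "servo_tool", "kwargs": {
  "commands": [
    [[0,0,20,0,78],[0,0,50,0,76],[0,0,80,0,74],[0,0,98,0,72],[0,0,104,0,72]]
  ]
}}

```text
clock: 24.45
tcp_pos: [0.6343, 0.1771, 0.0334]
tool_rot: [3.139, -0.09, -0.008]
wrist_force: [0.3, 1.1, -0.4]
width: 0.0719
grip_force: 0.0
```

Request:
{"fn": "servo_tool", "kwargs": {
  "commands": [
    [[0,0,2,0,72],[0,0,4,0,72],[0,0,6,0,72],[0,0,6,0,71],[0,0,6,0,70]]
  ]
}}

```text
clock: 24.95
tcp_pos: [0.6371, 0.1778, 0.031]
tool_rot: [-3.14, 0.088, -0.002]
wrist_force: [-0.8, 0.1, 0.9]
width: 0.0696
grip_force: 0.0
```

Run:
```python
from h import *
go([.6365,.178,.026],-3.1)
```

```text
t24.9 tcp [0.6371 0.1778 0.031 ] a -3.2 w 69.6 F [-0.8  0.1  0.9] grip 0 q6 1.77 -> shift [-0.6 -0.2  5. ] turn -0.03
```

Request:
{"fn": "servo_tool", "kwargs": {
  "commands": [
    [[0,0,1.5,0,69],[0,0,3,0,68],[0,0,4,0,67],[0,0,4,0,65],[0,0,4,0,63]]
  ]
}}

```text
clock: 25.45
tcp_pos: [0.6364, 0.1776, 0.026]
tool_rot: [3.14, -0.089, -0.0]
wrist_force: [0.2, -0.6, -0.4]
width: 0.063
grip_force: 0.0
```

Request:
{"fn": "servo_tool", "kwargs": {
  "commands": [
    [[0,0,0,0,61],[0,0,0,0,59],[0,0,0,0,56],[0,0,0,0,54],[0,0,0,0,54]]
  ]
}}

```text
clock: 25.95
tcp_pos: [0.6366, 0.1775, 0.0266]
tool_rot: [3.14, -0.088, 0.0]
wrist_force: [-3.4, -2.4, 5.4]
width: 0.0605
grip_force: 67.0
```

Run:
```python
from h import *
go([.654,-.1645,.040],12.3)
```

```text
t25.9 tcp [0.6366 0.1775 0.0266] a -3.2 w 60.5 F [-3.4 -2.4  5.4] grip 67 q6 1.77 -> shift [ 36.6 340.5 -13.3] turn -3.11
```

Request:
{"fn": "servo_tool", "kwargs": {
  "commands": [
    [[0,0,-2,0,54],[0,0,-7,0,54],[0,0,-18,0,54],[0,0,-38,0,54],[0,4,-60,0,54]]
  ]
}}

```text
clock: 26.45
tcp_pos: [0.6349, 0.1741, 0.0853]
tool_rot: [-3.14, 0.088, 0.005]
wrist_force: [1.1, -0.4, -7.2]
width: 0.0602
grip_force: 67.1
```

Request:
{"fn": "servo_tool", "kwargs": {
  "commands": [
    [[2,20,-8,0,54],[6,50,-10,0,54],[10,85,-10,0,54],[14,120,-10,0,54],[18,155,-10,0,54]]
  ]
}}

```text
clock: 26.95
tcp_pos: [0.6451, 0.017, 0.0961]
tool_rot: [-3.14, 0.088, 0.001]
wrist_force: [0.6, -0.6, -7.0]
width: 0.0605
grip_force: 67.1
```

Request:
{"fn": "servo_tool", "kwargs": {
  "commands": [
    [[4,35,0,0,54],[8,70,0,0,54],[12,105,0,0,54],[15,135,0,0,54],[17,155,0,0,54]]
  ]
}}

```text
clock: 27.45
tcp_pos: [0.6535, -0.1402, 0.0961]
tool_rot: [3.14, -0.091, -0.0]
wrist_force: [-0.5, 0.4, -6.7]
width: 0.0599
grip_force: 67.1
```

Request:
{"fn": "servo_tool", "kwargs": {
  "commands": [
    [[1,14,0,-0.8,54],[2,22,0,-1.6,54],[2,26,0,-2.4,54],[2,26,0,-3.1,54],[2,26,0,-3.1,54]]
  ]
}}

```text
clock: 27.95
tcp_pos: [0.654, -0.1634, 0.0958]
tool_rot: [-3.123, -0.336, 0.001]
wrist_force: [-0.2, 0.5, -7.1]
width: 0.0602
grip_force: 67.1
```

Run:
```python
from h import *
snap('scene','s6')
go([.654,-.1645,.0406],12.3)
```

```text
t28.0 tcp [ 0.6541 -0.1632  0.0959] a 12.2 w 60.5 F [ 0.9  0.4 -6.7] grip 67 q6 0.98 -> shift [-0.3  1.3 55.3] turn -0.02
```

View pics/s6.png

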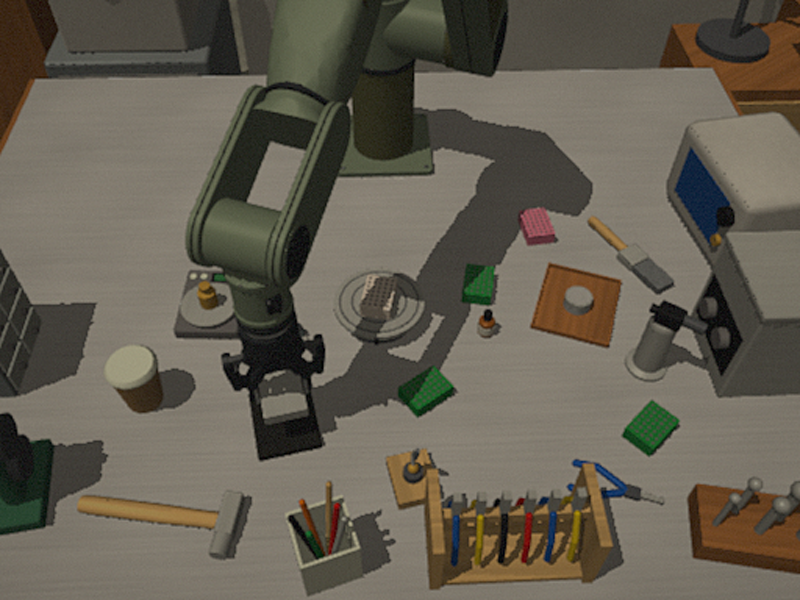

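The steel block is held level over the pad at (285,400), and the white block rests mid-turntable at (380,297). I'll lower the steel block slowly.

Request:
{"fn": "servo_tool", "kwargs": {
  "commands": [
    [[0,1,8,0,54],[0,1,22,0,54],[0,1,36,0,54],[0,1,44,0,54],[0,1,47,0,54]]
  ]
}}

```text
clock: 28.5
tcp_pos: [0.6527, -0.1641, 0.0462]
tool_rot: [-3.121, -0.335, 0.007]
wrist_force: [-1.4, 1.0, -7.3]
width: 0.0602
grip_force: 67.0
```

Request:
{"fn": "servo_tool", "kwargs": {
  "commands": [
    [[0,0,1,0,54],[0,0,2,0,54],[0,0,3,0,54],[0,0,3,0,54],[0,0,3,0,54]]
  ]
}}

```text
clock: 29.0
tcp_pos: [0.6548, -0.165, 0.0467]
tool_rot: [3.123, 0.336, 0.001]
wrist_force: [-0.3, 0.6, -6.5]
width: 0.0604
grip_force: 67.0
```

Run:
```python
from h import *
go([.654,-.1645,.0406],12.3)
```

```text
t29.0 tcp [ 0.6548 -0.165   0.0467] a 12.3 w 60.4 F [-0.3  0.6 -6.5] grip 67 q6 0.98 -> shift [-0.7 -0.6  6.1] turn -0.01
```

Request:
{"fn": "servo_tool", "kwargs": {
  "commands": [
    [[0,0,1.5,0,54],[0,0,3,0,54],[0,0,4,0,54],[0,0,4.8,0,54],[0,0,5.4,0,54]]
  ]
}}

```text
clock: 29.5
tcp_pos: [0.6544, -0.1648, 0.0407]
tool_rot: [-3.123, -0.336, 0.001]
wrist_force: [-1.6, 0.0, -4.2]
width: 0.06
grip_force: 67.4
```

Request:
{"fn": "servo_tool", "kwargs": {
  "commands": [
    [[0,0,0.3,0,54],[0,0,0.6,0,54],[0,0,0.8,0,54],[0,0,0.8,0,54]]
  ]
}}

```text
clock: 29.9
tcp_pos: [0.6546, -0.1649, 0.0407]
tool_rot: [3.123, 0.336, 0.0]
wrist_force: [-2.7, -0.0, -1.5]
width: 0.0602
grip_force: 67.8
```

Request:
{"fn": "servo_tool", "kwargs": {
  "commands": [
    [[0,0,0,0,62],[0,0,0,0,65],[0,0,0,0,70],[0,0,0,0,76],[0,0,0,0,78]]
  ]
}}

```text
clock: 30.4
tcp_pos: [0.6551, -0.1651, 0.0406]
tool_rot: [3.123, 0.336, 0.002]
wrist_force: [0.3, 0.1, 0.1]
width: 0.0779
grip_force: 0.0
```

Request:
{"fn": "servo_tool", "kwargs": {
  "commands": [
    [[0,0,-4,0,78],[0,0,-20,0,78],[0,0,-50,0,78],[0,0,-90,0,78],[0,0,-135,0,78]]
  ]
}}

```text
clock: 30.9
tcp_pos: [0.6538, -0.1646, 0.1764]
tool_rot: [-3.123, -0.336, 0.002]
wrist_force: [1.1, -0.2, 0.6]
width: 0.0777
grip_force: 0.0
```

Request:
{"fn": "servo_tool", "kwargs": {
  "commands": [
    [[-20,0,-35,0,78],[-55,0,-60,0,78],[-95,0,-70,0,78],[-135,5,-70,0,78],[-170,25,-70,0,78]]
  ]
}}

```text
clock: 31.4
tcp_pos: [0.4924, -0.2246, 0.2474]
tool_rot: [3.122, 0.339, 0.004]
wrist_force: [0.9, -0.7, 0.4]
width: 0.0779
grip_force: 0.0
```

Request:
{"fn": "servo_tool", "kwargs": {
  "commands": [
    [[-33,25,0,0,78],[-66,50,0,0,78],[-99,80,0,0,78],[-130,112,0,0,78],[-160,145,0,0,78]]
  ]
}}

```text
clock: 31.9
tcp_pos: [0.3671, -0.4025, 0.2469]
tool_rot: [3.121, 0.336, 0.002]
wrist_force: [-0.8, -0.4, 0.4]
width: 0.0783
grip_force: 0.0
```

Request:
{"fn": "servo_tool", "kwargs": {
  "commands": [
    [[-25,30,0,0,78],[-45,60,0,0,78],[-55,80,0,0,78],[-55,80,0,0,78],[-55,80,0,0,78]]
  ]
}}

```text
clock: 32.4
tcp_pos: [0.3313, -0.491, 0.2459]
tool_rot: [3.123, 0.334, 0.001]
wrist_force: [-0.0, -0.5, -0.7]
width: 0.078
grip_force: 0.0
```

Run:
```python
from h import *
t=snap('top','t7');s=snap('scene','s7');go([.2,-.54,.25])
cr=lambda c,x,y,n:cv2.resize(c['image'][y-n:y+n,x-n:x+n,::-1],(300,300),interpolation=cv2.INTER_CUBIC)
o=np.hstack([cr(s,183,269,30),cr(s,243,192,36),]);p=np.hstack([cr(t,310,129,30),cr(t,258,200,36)])
cv2.imwrite('pics/crop7.png',np.vstack([o,p]))
```

```text
t32.5 tcp [ 0.3319 -0.49    0.2455] a 12.3 w 77.8 F [ 0.   0.4 -0.7] grip 0 q6 0.23 -> shift [-139.5   20.7   -4.5] turn 0.00
```

View pics/s7.png

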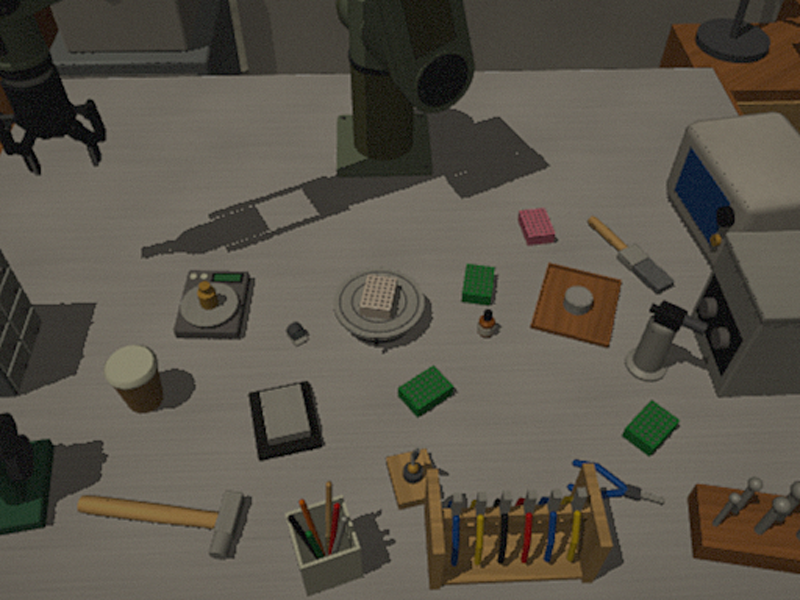

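View pics/crop7.png

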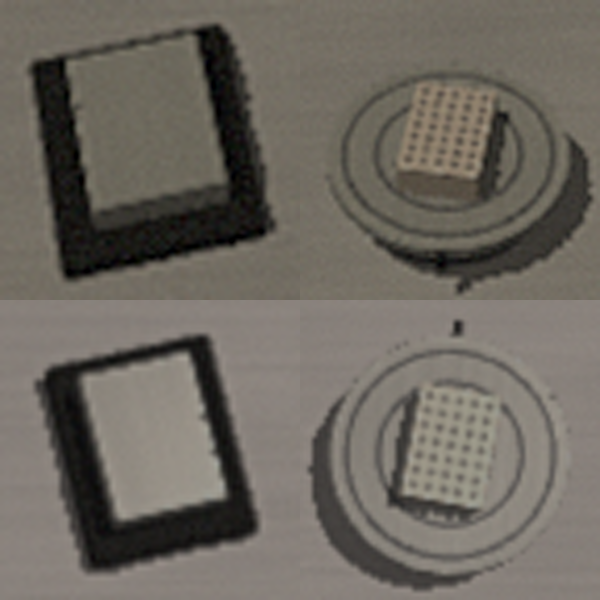

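All four pieces are on their stations, and the cup at (135,378) and torch at (655,340) are unmoved. I'll check the centring numerically from the crop's corners.

Run:
```python
from h import *
t=load('t7');s=load('s7')
def q(n,c,P,k,o,z):
    w=ray(c,np.array(P,float)/k+o-.5,z)[:,:2];d=w[2]-w[0]+w[3]-w[1] if len(w)==4 else [1,0]
    print(n,w.mean(0).round(4),'%.1f'%np.degrees(np.arctan2(d[1],d[0])))
q('bench s',s,[(66,60),(195,33),(93,213),(226,187)],5,[153,239],.034)
q('bench t',t,[(80,78),(188,50),(120,222),(228,198)],5,[280,99],.034)
q('sold s',s,[(117,83),(198,97),(100,160),(183,177)],72*0+300/72,[207,156],.065)
q('sold t',t,[(125,82),(200,93),(105,198),(180,210)],300/72,[222,164],.065)
q('ring s',s,[(149,154)],300/72,[207,156],.040);q('ring t',t,[(150,155)],300/72,[222,164],.040)
for c,n in((t,'t'),(s,'s')):
    for nm,f,z in(('torch foot',(408*1.,0),0),):pass
a,b=load('s7')['image'].astype(int),load('scene0')['image'].astype(int)
for n,(x,y) in dict(cup=(86,240),torch=(419,222)).items(): print(n,abs(a-b)[y-22:y+22,x-20:x+20].mean().round(2))
```

```text
bench s [ 0.6555 -0.1645] 12.1
bench t [ 0.6558 -0.1643] -167.2
sold s [ 0.4545 -0.019 ] -10.2
sold t [ 0.4574 -0.0205] 169.4
ring s [ 0.4535 -0.0196] 0.0
ring t [ 0.4546 -0.0193] 0.0
cup 2.68
torch 2.76
```

The measured centres agree within about 3 mm, the steel block is square with the pad (12° against 12.3°), and the cup and torch have not moved. Handing in.

```bash
python3 -c "
from station import sign_off
print(sign_off())"
```

```text
the job is handed in; nothing more can be done
None
```

The job is handed in after 32.5 s on the robot's clock: the weight, tin, soldering block and bench block were set down in that order in the middle of their stations, nothing was dropped, and the torch and cup were not moved.

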